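# Shim a levelling table until its level reads centred

### The arm

A 6-joint arm with a two-finger parallel gripper is mounted at the origin on a cart in front of the work surface, level with it; the furniture and walls round the work are solid. World frame = base frame: x ahead of the robot, y to its left, z up, the work surface at z = 0. Lengths are in mm, angles in rad, forces in N, time in s.
With the tool pointing down it reaches from about 300 to 775 mm from the base axis. Payload 14.6 kg.
Tool frame: the origin (TCP) lies between the finger pads; the fingertips stand 17 mm ahead of it and the grasp point (between the pads) lies 2 mm behind it (manip.tip_reach is the distance from the TCP to the fingertips, in mm); z points along the fingers, y is the line along which they close (so a half turn about z gives the same grasp; the last joint's range is limited). The gripper opens to 94 mm and grips with 3 to 60 N. Pads are 16 mm wide; open, the fingers measure 119 mm over their backs; the gripper's body (75 mm by 177 mm) begins 78 mm behind the grasp point.
Start: joints at [1.211, 0.3, 1.521, -0, 1.321, -0.067], TCP at [158.746, 526.582, 222.446] pointing down, gripper open.
Joint ranges: [-3.03, 3.03], [-0.79, 2.21], [0.23, 2.52], [-1.04, 4.18], [0, 3.07], [-2.55, 2.55]. Speed limits (rad/s): [2.22, 2.22, 2.57, 3.14, 3.14, 3.14].

### API

Orientations are given as [roll, pitch, yaw] about the fixed x, y, z axes, in that order (R = Rz(yaw) Ry(pitch) Rx(roll)).
In Python, from cell import manip, viewer gives the robot as it stands.
- The arm moves only by the tool apply_moves, never from a script. Its argument "moves" is a list of rows, each a list of 3 entries, a list of its own where there are three numbers: the shift along the tool's x, y, z each as a share of 0.25 m, from -1 to 1, then the turn, a rotation vector about the tool's x, y, z each as a share of pi rad, from -1 to 1, then the closure, from 0 (fully open) to 1 (shut). In form: [[[dx, dy, dz], [wx, wy, wz], grip], ...]. A call has 1 to 12 rows; each row is the pose to reach, as a shift and turn from the pose commanded when the call began, along the tool's axes at that moment, turning the shorter way round; what a row does not reach only later rows make up. A row lasts 1/12 s, in which the tool goes at most 41.7 mm and 7.16 degrees, less where a joint would pass 70% of its speed; a pose out of reach is approached as far as the arm can. A call with a number of a shift or a turn outside -1 to 1 is refused whole. A call with a gripper value outside its range is refused whole. The fingers move at their own pace and stop on an object; "squeeze" is the grip in N (left out, the last holds). Time passes only in rows, so rows that repeat a pose let the fingers close. It gives the time, the measured TCP pose, the force, the opening and the grip force at its end, in the units of the state.
- manip.read_state(): the state, without advancing time (a new reading comes with each control period).
- viewer.camera(name): name is "side" or "top"; returns the picture (420x560x3 uint8, blue, green, red); there is no depth.
- viewer.camera_info(name): a dict with "camera_matrix" (3x3 intrinsics, pixels), "R" (3x3) and "t" (3): a world point X has camera coordinates R X + t. Camera axes: x right, y down, z forward; pixel columns grow to the right and rows downward; lengths in mm; the calibration is good to about 2 mm. A picture is of the moment at which its call begins. camera_info takes no time and is no camera call.
- manip.sign_off(): hands the job in; it is judged then, once.
The state is a dict: "clock": time; "joints": joint angles; "qd": joint speeds; "effort": joint torques, N m; "eef_pos": TCP position; "eef_rot": TCP orientation; "wrist_force": force on the tool from outside, world axes, zero at the start; "moment": the same for the moment, N m; "finger_gap": finger opening in mm; "finger_force": force on a finger pad.
Only numpy, scipy, OpenCV 4.12 (cv2) and the standard library are available. Lean on these libraries where they do the work, as an engineer would, in place of code of your own. Each camera call takes 0.05 s, during which the arm holds its last target. There are 200 camera calls.

### The job

The small levelling table has one worn foot, under its nose, so that corner sits low and liquid adhesive would run off the phone frame waiting on it. Stand the block level on the free strip of the table's top, lengthwise towards the nose, then slide the wooden wedge thin edge first, flat on the bench, gently under the worn foot just until the bubble rests between the two lines, and let go. Ease the wedge in without shoving the table along the bench, and leave the phone frame where it lies.

Things in the scene. Friction and masses are not known exactly. Their poses are not given: they have to be found in the camera images.
- table: levelling table: grey cast plate 200 x 165 x 10 mm with a ground steel top and, in the middle of one short side, a nose narrowing to a rounded end of 22 mm radius; three 6 mm pins locate the phone frame. It stands loose (about 1.6 kg) on three rubber feet. Origin: middle of the plate, at bench height when level; x to the nose, z up. When level its underside is 20 mm, its top 30 mm above the bench.
- nose_foot (a point): point on the table below the worn nose foot, 125 mm from its origin along x, where an unworn foot would touch the bench; the nose's rounded end is centred over it. The foot is a smooth dome of 14 mm radius, worn 2.5 to 5 mm short, so the nose sits that low, and unevenly: its lowest point lies up to 4 mm nearer or farther along x. Sliding the wedge takes under 1 N in the open, 5 to 10 N under it.
- level_spot (a point): middle of the free strip of the table's top, on the top surface, 45 mm from the table's centre line on its +y side; the level fits there with its length along the table's x.
- phone_spot (a point): point of the table where the middle of the phone frame lies.
- phone_centre (a point): middle of the opened phone frame, 136 x 68 x 7 mm, lying on the table's -y half, length along the table's x.
- far_feet (a point): point of the table on the bench midway between the two far feet; 210 mm from nose_foot; the table tips about the line through these feet.
- shim_grip (a point): hardwood wedge shim, 130 mm long, 26 mm wide, thickness rising evenly from 1.2 mm at the thin edge to 20 mm at the butt end, about 40 g. This point is on its centre line near its balance, 45 mm from the butt end and 7 mm above its flat underside (it is 13.5 mm thick there). x points along it to the thin edge, z up when it lies flat.
- shim_tip (a point): middle of the wedge's thin edge, at its underside, 85 mm ahead of shim_grip.
- level_centre (a point): block level: dark steel rail 160 mm long, 26 mm wide, 16 mm high, with a shoulder at each end up to 33 mm and a green glass vial 104 mm long between them (top at 32 mm), about 0.4 kg. This point is its middle, 16 mm above its underside; x along its length, z up.
- bubble (a joint): where the white bubble (24 mm long) stands along the vial, in m along the level's x; 0 is centred. It runs to the high end, 4 mm for each mrad of slope, to its stops at -0.030 and +0.030, and settles in a second or two. Two black lines, 16 mm either side of the middle, clear its ends when it is within 4 mm of centre. When a push is relaxed the wedge springs back a little and the bubble may drift 1 to 2 mm.
Things that resemble listed ones, but are neither listed nor needed, are in the scene too. There is more than one size of the part that bears shim_grip; the job needs the smaller.

How it is judged:
By the outcome, as a careful person would: the job done as asked, in the order asked, and still so for the second after the job is handed in, with the robot touching nothing.
It also fails if it takes over 72 s, if anything falls off the work surface, if the arm or the gripper's body presses on something with over 40 N, if the wrist force passes 120 N, or if a joint passes its speed limit or range.

## Working session

There is one attempt and no reset: what is moved stays moved. The work goes in short steps, Python scripts to look and compute and a tool call to move; the robot and the scene stay as the last step left them, time stands still between calls to the robot, and variables do not carry over. Pictures are saved under pics/ and viewed, at most 10 in all, crops included, and the job is handed in when it is done.

Besides the shell and the picture viewer there is one more tool, called as a command line: name --argument value ..., lists and objects as JSON in quotes. apply_moves: Moves the arm, as the interface text tells. Shift numbers are shares of 0.25 m and turn numbers shares of pi rad, none past 1 either way. Its arguments: {"type":"object","properties":{"moves":{"type":"array"},"squeeze":{"type":"number"}},"required":["moves"]}

```bash
ls; mkdir -p pics; python3 - <<'E'
from cell import manip, viewer
import cv2
for n in("top","side"):
    cv2.imwrite(f"pics/{n}0.png",viewer.camera(n)); i=viewer.camera_info(n); print(n,i)
print(manip.read_state())
E
```

```text
pics
top {'camera_matrix': array([[408.60195437,   0.        , 280.22080514],
       [  0.        , 408.60195437, 213.43491711],
       [  0.        ,   0.        ,   1.        ]]), 'R': array([[ 0.02857066, -0.99958357, -0.00404976],
       [-0.980589  , -0.02724107, -0.19417297],
       [ 0.1939818 ,  0.0095188 , -0.98095895]]), 't': array([ 179.82356391,  540.31727866, 1324.84890031])}
side {'camera_matrix': array([[417.47013668,   0.        , 283.7592343 ],
       [  0.        , 417.47013668, 214.21888012],
       [  0.        ,   0.        ,   1.        ]]), 'R': array([[ 0.9982228 , -0.05605076, -0.02023734],
       [-0.0454766 , -0.49703878, -0.86653582],
       [ 0.03851124,  0.86591614, -0.49870444]]), 't': array([-500.46964254,  169.94035737, 1112.08000243])}
{'clock': 0.1, 'joints': array([ 1.21142788e+00,  3.00436408e-01,  1.52149347e+00,  1.05864985e-05,
        1.32072669e+00, -6.66030812e-02]), 'qd': array([-9.74779401e-04, -5.89838011e-04, -5.86292517e-04, -9.83965041e-04,
        1.59675511e-03,  9.05832560e-05]), 'effort': array([-8.25647967e-04, -5.32648015e+01, -3.53282154e+01,  7.08593731e-02,
        2.36415508e-02, -2.85292651e-05]), 'eef_pos': array([158.65680437, 526.39513522, 221.94241882]), 'eef_rot': array([-3.14053178e+00, -8.10391972e-05,  2.84882462e+00]), 'wrist_force': array([ 0.8090052 ,  0.52978083, -0.95566633]), 'moment': array([-0.02974577,  0.01708996, -0.00067118]), 'finger_force': 0.0, 'finger_gap': 94.00910536239083}
```

View pics/top0.png

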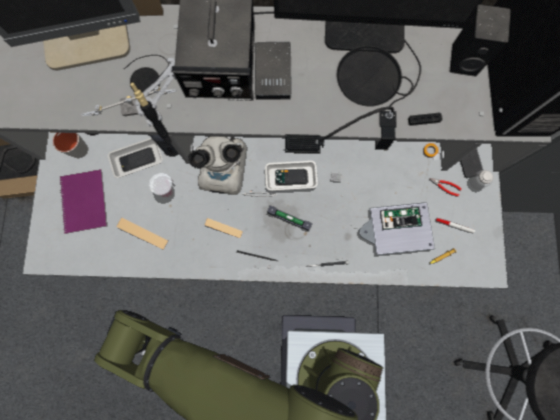

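View pics/side0.png

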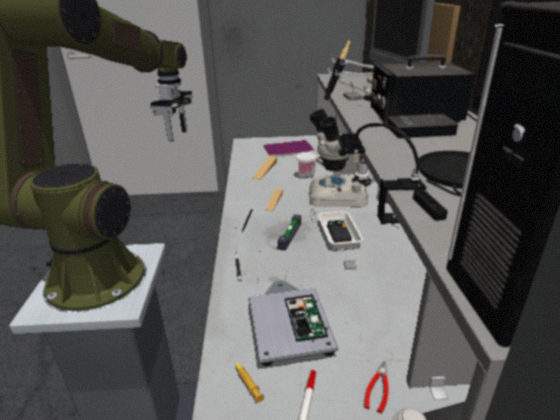

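The top picture shows the table at about (402,230) with its nose at (362,232), the level at (289,217), the small wedge at (224,228) and the large wedge at (142,233). The side picture shows the same layout. I'll crop both for detail.

```bash
python3 - <<'E'
import cv2,numpy as np
t=cv2.imread("pics/top0.png"); s=cv2.imread("pics/side0.png")
a=cv2.resize(t[180:270,195:315],(800,600),interpolation=cv2.INTER_CUBIC)   # 6.667x
b=cv2.resize(t[190:265,345:445],(800,600),interpolation=cv2.INTER_CUBIC)  # 8x
c=cv2.resize(s[170:260,235:355],(800,600),interpolation=cv2.INTER_CUBIC) # 6.667
cv2.imwrite("pics/a.png",np.vstack([cv2.resize(a,(400,300),interpolation=cv2.INTER_AREA),cv2.resize(c,(400,300))]))
cv2.imwrite("pics/ab.png",np.vstack([np.hstack([cv2.resize(a,(400,300)),cv2.resize(b,(400,300))]),np.hstack([cv2.resize(c,(400,300)),cv2.resize(s[270:370,235:368],(400,300),interpolation=cv2.INTER_CUBIC)])]))
E
```

```text
(no output)
```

View pics/ab.png

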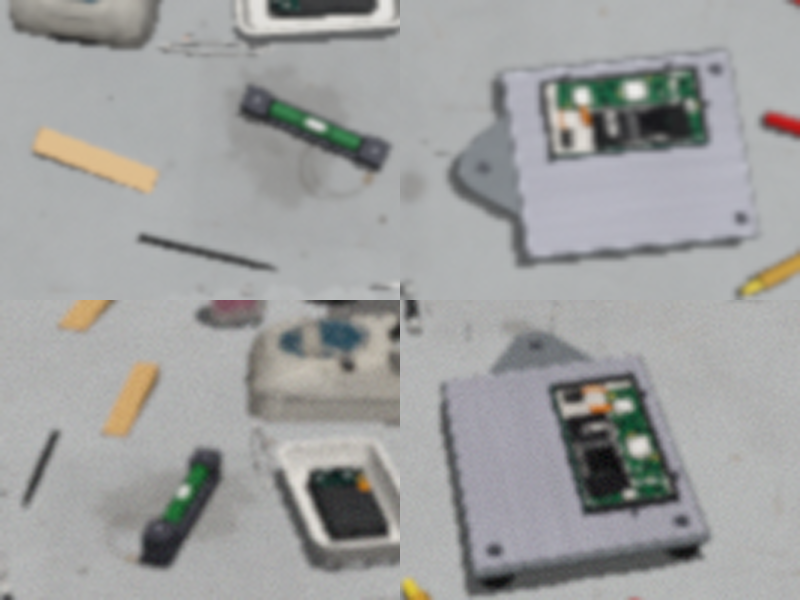

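The crops show the wedge with its top corners in the top view, the darker butt likely at the left/far end, the level's ends at about (269,209) and (310,226), and the plate corners at (370,208), (429,202), (434,248) and (376,254). The phone is on the +x side, so the free strip is near the robot.

```bash
cat > h.py <<'E'
import numpy as np, cv2
from scipy.optimize import least_squares
from scipy.spatial.transform import Rotation as Rn
from cell import manip, viewer
CI={n:viewer.camera_info(n) for n in("top","side")}
def proj(n,X):
    c=CI[n]; p=(c["R"]@np.atleast_2d(X).T).T+c["t"]; q=(c["camera_matrix"]@p.T).T; return q[:,:2]/q[:,2:]
def ray(n,uv,z):
    c=CI[n]; d=c["R"].T@np.linalg.inv(c["camera_matrix"])@[*uv,1]; o=-c["R"].T@c["t"]; return o+d*(z-o[2])/d[2]
def tri(a,b):
    f=lambda X:np.r_[proj("top",X)[0]-a,proj("side",X)[0]-b]
    r=least_squares(f,ray("top",a,0)); return r.x.round(1),r.fun.round(2)
def tool(): 
    s=manip.read_state(); return s["eef_pos"],Rn.from_euler("xyz",s["eef_rot"])
E
python3 - <<'E'
from h import *
t=cv2.imread("pics/top0.png"); s=cv2.imread("pics/side0.png")
for n,im,(x0,x1,y0,y1) in(("top",t,(195,250,210,245)),("side",s,(260,290,180,215))):
    hsv=cv2.cvtColor(im[y0:y1,x0:x1],cv2.COLOR_BGR2HSV); m=((hsv[...,1]>60)&(hsv[...,0]>8)&(hsv[...,0]<28)).astype(np.uint8)
    c=max(cv2.findContours(m,0,1)[0],key=cv2.contourArea); r=cv2.boxPoints(cv2.minAreaRect(c))+[x0,y0]; print(n,m.sum(),r.tolist())
print("wedge far/near",tri([205.9,222],[279.4,189.8]),tri([241.2,234.6],[269.5,210.2]))
l=ray("top",[268.8,209.1],33);r=ray("top",[310.5,226.5],33);print("level",l,r,np.linalg.norm(l-r))
P=[ray("top",p,30) for p in([370,208],[428.75,202.5],[434.25,248.25],[376.25,254.25])]; print("plate",np.round(P,0).tolist(),[round(np.linalg.norm(P[i]-P[i-1])) for i in range(4)],"nose",ray("top",[357.5,233],26))
S=[ray("side",[235+(u-400)/3.008,270+(v-300)/3.],30) for u,v in((443,382),(640,355),(707,540),(470,568))];print(np.round(S,0).tolist())
# table fit
def f(q):
    x,y,a,dz=q; out=[]
    c,s_=np.cos(a),np.sin(a)
    loc=np.array([[100,-82.5],[-100,-82.5],[-100,82.5],[100,82.5]])
    W=np.c_[x+c*loc[:,0]-s_*loc[:,1],y+s_*loc[:,0]+c*loc[:,1],np.full(4,30)-4*(loc[:,0]+85)/210]
    a1=proj("top",W)-[[370,208],[428.75,202.5],[434.25,248.25],[376.25,254.25]]
    sd=np.array([(640,355),(707,540),(470,568),(443,382)],float); sd=np.c_[235+(sd[:,0]-400)/3.008,270+(sd[:,1]-300)/3.]
    a2=proj("side",W)-sd
    return np.r_[a1.ravel(),a2.ravel()]
r=least_squares(f,[480,-110,1.6,0]);print(r.x,r.fun.round(1))
E
```

```text
top 278 [[204.21267318725586, 225.00452518463135], [206.76923370361328, 217.84615421295166], [241.9909439086914, 230.4253387451172], [239.43438339233398, 237.58370971679688]]
side 181 [[265.20000076293945, 208.60000228881836], [276.20000076293945, 186.60000133514404], [283.0, 190.0], [272.0, 212.0]]
wedge far/near (array([508.4, 452.2,  11.8]), array([-0.02, -0.73, -0.74,  0.18])) (array([469.4, 329.2,  -2.1]), array([-0.03, -0.61, -0.58,  0.13]))
level [553.124774   234.77826644  33.        ] [496.63743399  90.93556547  33.        ] 154.53654002531653
plate [[567.0, -113.0, 30.0], [592.0, -315.0, 30.0], [435.0, -327.0, 30.0], [409.0, -131.0, 30.0]] [160, 204, 158, 197] nose [479.84352168 -69.82601595  26.        ]
[[412.0, -144.0, 30.0], [570.0, -124.0, 30.0], [592.0, -318.0, 30.0], [433.0, -329.0, 30.0]]
[ 501.86972784 -223.96900772    1.67825223    0.        ] [ 0.6 -1.4 -0.2 -0.7  1.7  1.2  0.3  0.   0.7 -1.1  0.9 -1.3 -1.1  1.1
 -1.1 -1.8]
```

```bash
cat >> h.py <<'E'
def go(x,y,z,yaw,frm=None):
    p,R=tool() if frm is None else (np.array(frm[:3]),Rn.from_euler("xyz",[np.pi,0,frm[3]]))
    d=R.inv().apply(np.array([x,y,z])-p)/250
    w=(R.inv()*Rn.from_euler("xyz",[np.pi,0,yaw])).as_rotvec()/np.pi
    print("shift",d.round(4).tolist(),"turn",w.round(4).tolist())
E
python3 - <<'E'
from h import *
go(342,345,180,2.0); go(525,163,130,1.199,(342,345,180,2.0))
E
```

```text
shift [-0.9116, -0.4829, 0.1682] turn [-0.0003, 0.0001, 0.2702]
shift [-0.9666, 0.3627, 0.2] turn [0.0, -0.0, 0.255]
```

apply_moves --moves '[[[-0.9116, -0.4829, 0.1682], [0, 0, 0.27], 0], [[-0.9116, -0.4829, 0.1682], [0, 0, 0.27], 0], [[-0.9116, -0.4829, 0.1682], [0, 0, 0.27], 0], [[-0.9116, -0.4829, 0.1682], [0, 0, 0.27], 0], [[-0.9116, -0.4829, 0.1682], [0, 0, 0.27], 0], [[-0.9116, -0.4829, 0.1682], [0, 0, 0.27], 0], [[-0.9116, -0.4829, 0.1682], [0, 0, 0.27], 0], [[-0.9116, -0.4829, 0.1682], [0, 0, 0.27], 0], [[-0.9116, -0.4829, 0.1682], [0, 0, 0.27], 0], [[-0.9116, -0.4829, 0.1682], [0, 0, 0.27], 0]]'

```text
clock: 0.93
eef_pos: [341.5, 345.9, 180.5]
eef_rot: [-3.142, -0.0, 2.004]
wrist_force: [-0.0, 0.1, -0.7]
finger_gap: 94.1
finger_force: 0.0
```

apply_moves --moves '[[[-0.9666, 0.3627, 0.2], [0, 0, 0.255], 0.4], [[-0.9666, 0.3627, 0.2], [0, 0, 0.255], 0.4], [[-0.9666, 0.3627, 0.2], [0, 0, 0.255], 0.4], [[-0.9666, 0.3627, 0.2], [0, 0, 0.255], 0.4], [[-0.9666, 0.3627, 0.2], [0, 0, 0.255], 0.4], [[-0.9666, 0.3627, 0.2], [0, 0, 0.255], 0.4], [[-0.9666, 0.3627, 0.2], [0, 0, 0.255], 0.4], [[-0.9666, 0.3627, 0.2], [0, 0, 0.255], 0.4], [[-0.9666, 0.3627, 0.2], [0, 0, 0.255], 0.4], [[-0.9666, 0.3627, 0.2], [0, 0, 0.255], 0.4], [[-0.9666, 0.3627, 0.2], [0, 0, 0.255], 0.4]]'

```text
clock: 1.85
eef_pos: [524.5, 164.9, 130.9]
eef_rot: [3.141, -0.0, 1.204]
wrist_force: [-0.2, -0.0, 0.3]
finger_gap: 56.2
finger_force: 0.0
```

apply_moves --moves '[[[0, -0.006, 0.15], [0, 0, 0], 0.4], [[0, -0.006, 0.3], [0, 0, 0], 0.4], [[0, -0.006, 0.4], [0, 0, 0], 0.4], [[0, -0.006, 0.444], [0, 0, 0], 0.4], [[0, -0.006, 0.444], [0, 0, 0], 0.4], [[0, -0.006, 0.444], [0, 0, 0], 0.9], [[0, -0.006, 0.444], [0, 0, 0], 0.9], [[0, -0.006, 0.444], [0, 0, 0], 0.9], [[0, -0.006, 0.444], [0, 0, 0], 0.9], [[0, -0.006, 0.444], [0, 0, 0], 0.9], [[0, -0.006, 0.444], [0, 0, 0], 0.9], [[0, -0.006, 0.444], [0, 0, 0], 0.9]]' --squeeze 25

```text
clock: 2.85
eef_pos: [524.4, 164.0, 20.0]
eef_rot: [3.14, -0.001, 1.199]
wrist_force: [1.7, -0.6, 6.0]
finger_gap: 25.4
finger_force: 25.0
```

```bash
python3 - <<'E'
from h import *
s=manip.read_state(); print(s["eef_pos"],s["eef_rot"],s["finger_gap"],s["finger_force"],s["wrist_force"])
im=viewer.camera("top"); cv2.imwrite("pics/t1.png",im)
# table plate segmentation (bluish-light plate) in initial picture
t=cv2.imread("pics/top0.png"); print("plate px",t[240,400],"bench",t[225,340],"nose",t[232,366])
E
```

```text
[524.39679954 163.97467849  20.04317355] [ 3.14029012e+00 -9.38573027e-04  1.19935307e+00] 25.385919372525173 24.9931463599205 [ 1.67118146 -0.58411535  5.96154261]
plate px [191 180 180] bench [173 172 171] nose [107 100  97]
```

```bash
cat >> h.py <<'E'
def plate(im):
    u=cv2.resize(im[185:270,345:450].astype(np.float32),None,fx=4,fy=4,interpolation=cv2.INTER_CUBIC)
    m=((u[...,0]-u[...,2])>6).astype(np.uint8); m=cv2.morphologyEx(m,cv2.MORPH_OPEN,np.ones((9,9)))
    c=max(cv2.findContours(m,0,1)[0],key=cv2.contourArea); b=cv2.boxPoints(cv2.minAreaRect(c))
    b=(b+.5)/4-.5+[345,185]
    W=np.array([ray("top",p,29) for p in b]); return b,W,m
E
python3 - <<'E'
from h import *
t=cv2.imread("pics/top0.png"); b,W,m=plate(t); print(b.round(1).tolist(),W.round(0).tolist(),W.mean(0))
for i in range(4):
    d=W[i]-W[i-1]; print(np.linalg.norm(d).round(1),np.arctan2(d[1],d[0])%np.pi)
go(500,0,110,1.45); go(457,-229,110,1.69,(500,0,110,1.45))
E
```

```text
[[356.7, 208.7], [429.5, 201.2], [434.4, 249.0], [361.6, 256.5]] [[564.0, -67.0, 29.0], [597.0, -318.0, 29.0], [432.0, -328.0, 29.0], [400.0, -82.0, 29.0]] [ 498.32820829 -198.87201491   29.        ]
164.5 0.09284518046034423
253.2 1.7030084477208376
165.3 0.057969627524463
247.4 1.7011211408979454
shift [-0.6463, 0.1476, -0.3603] turn [0.0004, -0.0002, -0.0798]
shift [-0.9301, -0.0604, -0.0] turn [0.0, 0.0, -0.0764]
```

apply_moves --moves '[[[0, 0, -0.12], [0, 0, 0], 0.9], [[0, 0, -0.24], [0, 0, 0], 0.9], [[-0.1, 0.02, -0.36], [0, 0, -0.02], 0.9], [[-0.2, 0.05, -0.36], [0, 0, -0.04], 0.9], [[-0.32, 0.08, -0.36], [0, 0, -0.06], 0.9], [[-0.44, 0.1, -0.36], [0, 0, -0.08], 0.9], [[-0.56, 0.13, -0.36], [0, 0, -0.08], 0.9], [[-0.646, 0.148, -0.36], [0, 0, -0.08], 0.9], [[-0.646, 0.148, -0.36], [0, 0, -0.08], 0.9]]'

```text
clock: 3.65
eef_pos: [498.5, -3.1, 108.8]
eef_rot: [-3.14, 0.001, 1.448]
wrist_force: [0.5, 0.3, -4.5]
finger_gap: 25.7
finger_force: 25.0
```

apply_moves --moves '[[[-0.12, -0.008, 0], [0, 0, -0.02], 0.9], [[-0.24, -0.016, 0], [0, 0, -0.04], 0.9], [[-0.36, -0.024, 0], [0, 0, -0.06], 0.9], [[-0.48, -0.031, 0], [0, 0, -0.0764], 0.9], [[-0.6, -0.039, 0], [0, 0, -0.0764], 0.9], [[-0.72, -0.047, 0], [0, 0, -0.0764], 0.9], [[-0.84, -0.054, 0], [0, 0, -0.0764], 0.9], [[-0.9, -0.058, 0], [0, 0, -0.0764], 0.9], [[-0.93, -0.06, 0], [0, 0, -0.0764], 0.9], [[-0.93, -0.06, 0], [0, 0, -0.0764], 0.9], [[-0.93, -0.06, 0], [0, 0, -0.0764], 0.9]]'

```text
clock: 4.57
eef_pos: [456.9, -228.3, 109.0]
eef_rot: [-3.141, -0.001, 1.691]
wrist_force: [-0.5, 0.8, -4.2]
finger_gap: 26.2
finger_force: 25.0
```

```bash
python3 - <<'E'
from h import *
im=viewer.camera("top"); s=viewer.camera("side")
cv2.imwrite("pics/v1.png",np.hstack([cv2.resize(im[180:280,330:450],(400,333),interpolation=cv2.INTER_CUBIC),cv2.resize(s[200:380,220:360],(259,333),interpolation=cv2.INTER_CUBIC)]))
go(457,-229,55,1.69)
E
```

```text
shift [-0.0045, -0.0011, 0.2169] turn [-0.0001, -0.0002, 0.0006]
```

View pics/v1.png

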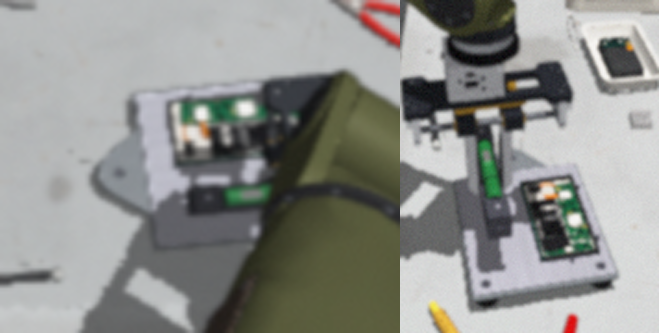

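The view shows the level held parallel to the table over the free strip, clear of the phone. I'll lower it.

apply_moves --moves '[[[-0.002, 0, 0.08], [0, 0, 0], 0.9], [[-0.002, 0, 0.15], [0, 0, 0], 0.9], [[-0.002, 0, 0.2], [0, 0, 0], 0.9], [[-0.002, 0, 0.225], [0, 0, 0], 0.9], [[-0.002, 0, 0.23], [0, 0, 0], 0.9], [[-0.002, 0, 0.234], [0, 0, 0], 0.9], [[-0.002, 0, 0.234], [0, 0, 0], 0.9], [[-0.002, 0, 0.234], [0, 0, 0], 0.9], [[-0.002, 0, 0.234], [0, 0, 0], 0.9]]'

```text
clock: 5.42
eef_pos: [457.3, -229.7, 51.5]
eef_rot: [3.141, 0.001, 1.691]
wrist_force: [0.1, 0.2, -4.2]
finger_gap: 25.9
finger_force: 25.0
```

apply_moves --moves '[[[0, 0, 0.003], [0, 0, 0], 0.9], [[0, 0, 0.005], [0, 0, 0], 0.9], [[0, 0, 0.007], [0, 0, 0], 0.9], [[0, 0, 0.007], [0, 0, 0], 0.9], [[0, 0, 0.007], [0, 0, 0], 0.9]]'

```text
clock: 5.83
eef_pos: [457.1, -229.6, 49.2]
eef_rot: [3.141, 0.0, 1.691]
wrist_force: [-0.6, 0.5, -2.9]
finger_gap: 25.9
finger_force: 25.0
```

apply_moves --moves '[[[0, 0, 0.002], [0, 0, 0], 0.9], [[0, 0, 0.003], [0, 0, 0], 0.9], [[0, 0, 0.003], [0, 0, 0], 0.9], [[0, 0, 0.003], [0, 0, 0], 0.66], [[0, 0, 0.003], [0, 0, 0], 0.6], [[0, 0, 0.003], [0, 0, 0], 0.57], [[0, 0, 0.003], [0, 0, 0], 0.57], [[0, 0, 0.003], [0, 0, 0], 0.57]]'

```text
clock: 6.5
eef_pos: [457.1, -229.6, 48.5]
eef_rot: [3.141, 0.0, 1.691]
wrist_force: [-0.1, -0.1, 0.0]
finger_gap: 40.4
finger_force: 0.0
```

```bash
python3 - <<'E'
from h import *
# wedge: butt centre (508,452), thin (469,329); refine from initial mask in top image
b=[(204.21,225.0),(206.77,217.85),(241.99,230.4),(239.43,237.58)]
lo=(np.array(b[0])+b[1])/2; hi=(np.array(b[2])+b[3])/2
L=ray("top",lo,17);H=ray("top",hi,1.2);print(L,H,np.linalg.norm((L-H)[:2]))
d=(H-L)[:2];d/=np.linalg.norm(d); g=(L+H)[:2]/2-d*20; print("yaw",np.arctan2(d[1],d[0]),"grip",g)
b=[(265.2,208.6),(276.2,186.6),(283,190),(272,212)]
lo=(np.array(b[1])+b[2])/2; hi=(np.array(b[0])+b[3])/2
L=ray("side",lo,17);H=ray("side",hi,1.2);d=(H-L)[:2];print(L,H,np.linalg.norm(d));d/=np.linalg.norm(d);print(np.arctan2(d[1],d[0]),(L+H)[:2]/2-d*20)
go(457,-229,130,1.69)
E
```

```text
[506.94312243 452.45669156  17.        ] [468.86156008 330.4466614    1.2       ] 127.81491638811288
yaw -1.8733334101434602 grip [493.86120168 410.5433496 ]
[512.10686116 454.934955    17.        ] [468.273837   323.59315721   1.2       ] 138.46299813395447
-1.8929060719352626 [496.52171916 408.23544912]
shift [0.0025, -0.0, -0.3261] turn [0.0, 0.0, 0.0003]
```

```bash
python3 - <<'E'
from h import *
for a in((201,157),(231,147)):
    for b in((318,118),(330,118)): print(a,b,tri(a,b))
print("base front",ray("top",(220,192),0),ray("side",(312,203),0))
A=(480,15,130,1.55);B=(500,240,120,1.35);C=(494,410,100,1.264)
go(*A,(457,-229.6,130,1.691));go(*B,A);go(*C,B)
E
```

```text
(201, 157) (318, 118) (array([646.4, 425.8, 282.2]), array([-0.06,  0.93,  1.  , -0.32]))
(201, 157) (330, 118) (array([666.3, 427.5, 274.4]), array([ 0.32, -4.74, -5.08,  1.64]))
(231, 147) (318, 118) (array([651.2, 336.5, 314.6]), array([-0.44,  6.36,  6.56, -2.13]))
(231, 147) (330, 118) (array([670.4, 337.3, 307.8]), array([-0.05,  0.7 ,  0.72, -0.24]))
base front [617.08180368 411.10364908   0.        ] [620.09641313 363.61150029   0.        ]
shift [0.9603, 0.2087, 0.0] turn [-0.0, -0.0, 0.0449]
shift [0.9015, 0.0613, 0.04] turn [0.0, -0.0, 0.0637]
shift [0.6582, -0.1723, 0.08] turn [0.0, -0.0, 0.0274]
```

apply_moves --moves '[[[0, 0, -0.1], [0, 0, 0], 0.57], [[0, 0, -0.22], [0, 0, 0], 0.57], [[0, 0, -0.326], [0, 0, 0], 0.57], [[0, 0, -0.326], [0, 0, 0], 0.57]]'

```text
clock: 6.83
eef_pos: [458.8, -230.6, 134.8]
eef_rot: [3.136, 0.005, 1.691]
wrist_force: [0.9, -0.7, 0.1]
finger_gap: 40.6
finger_force: 0.0
```

apply_moves --moves '[[[0.96, 0.209, 0], [0, 0, 0.045], 0.5], [[0.96, 0.209, 0], [0, 0, 0.045], 0.5], [[0.96, 0.209, 0], [0, 0, 0.045], 0.5], [[0.96, 0.209, 0], [0, 0, 0.045], 0.5], [[0.96, 0.209, 0], [0, 0, 0.045], 0.5], [[0.96, 0.209, 0], [0, 0, 0.045], 0.5], [[0.96, 0.209, 0], [0, 0, 0.045], 0.5], [[0.96, 0.209, 0], [0, 0, 0.045], 0.5]]'

```text
clock: 7.5
eef_pos: [480.0, 16.6, 129.5]
eef_rot: [-3.141, 0.0, 1.553]
wrist_force: [-1.0, -1.0, 0.5]
finger_gap: 46.9
finger_force: 0.0
```

apply_moves --moves '[[[0.9015, 0.061, 0.04], [0, 0, 0.064], 0.4], [[0.9015, 0.061, 0.04], [0, 0, 0.064], 0.4], [[0.9015, 0.061, 0.04], [0, 0, 0.064], 0.4], [[0.9015, 0.061, 0.04], [0, 0, 0.064], 0.4], [[0.9015, 0.061, 0.04], [0, 0, 0.064], 0.4], [[0.9015, 0.061, 0.04], [0, 0, 0.064], 0.4], [[0.9015, 0.061, 0.04], [0, 0, 0.064], 0.4], [[0.9015, 0.061, 0.04], [0, 0, 0.064], 0.4]]'

```text
clock: 8.17
eef_pos: [500.4, 239.5, 119.2]
eef_rot: [-3.141, 0.001, 1.349]
wrist_force: [0.8, -0.7, 0.3]
finger_gap: 56.3
finger_force: 0.0
```

apply_moves --moves '[[[0.658, -0.172, 0.08], [0, 0, 0.0274], 0.4], [[0.658, -0.172, 0.08], [0, 0, 0.0274], 0.4], [[0.658, -0.172, 0.08], [0, 0, 0.0274], 0.4], [[0.658, -0.172, 0.08], [0, 0, 0.0274], 0.4], [[0.658, -0.172, 0.08], [0, 0, 0.0274], 0.4], [[0.658, -0.172, 0.08], [0, 0, 0.0274], 0.4], [[0.658, -0.172, 0.08], [0, 0, 0.0274], 0.4], [[0.658, -0.172, 0.08], [0, 0, 0.0274], 0.4], [[0.658, -0.172, 0.08], [0, 0, 0.0274], 0.4]]'

```text
clock: 8.92
eef_pos: [495.5, 408.1, 100.4]
eef_rot: [3.141, -0.0, 1.26]
wrist_force: [-0.1, 0.1, -0.5]
finger_gap: 56.1
finger_force: 0.0
```

```bash
python3 - <<'E'
from h import *
im=viewer.camera("top"); s=viewer.camera("side")
cv2.imwrite("pics/t2.png",im);cv2.imwrite("pics/s2.png",s)
a=cv2.resize(im[190:265,345:445],(400,300),interpolation=cv2.INTER_CUBIC)
b=cv2.resize(s[255:375,220:380],(400,300),interpolation=cv2.INTER_CUBIC)
c=cv2.resize(s[90:240,220:420],(400,300),interpolation=cv2.INTER_CUBIC)
cv2.imwrite("pics/v2.png",np.vstack([np.hstack([a,b]),np.hstack([c,cv2.resize(im[130:280,150:350],(400,300))])]))
g,W,m=plate(im);print(W.mean(0)); go(494,410,20,1.264)
E
```

```text
[ 498.64098199 -199.00565172   29.        ]
shift [0.0033, -0.0062, 0.3215] turn [0.0001, -0.0001, -0.001]
```

View pics/v2.png

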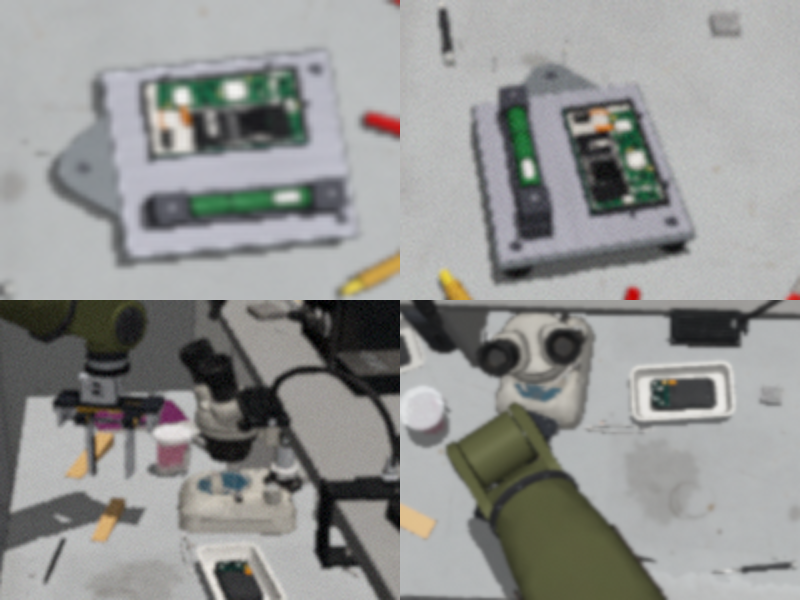

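The level stands on the free strip, the bubble is at its far stop and the phone hasn't moved. The gripper is above the wedge and clear of the microscope.

apply_moves --moves '[[[0.003, -0.006, 0.12], [0, 0, -0.001], 0.4], [[0.003, -0.006, 0.24], [0, 0, -0.001], 0.4], [[0.003, -0.006, 0.3], [0, 0, -0.001], 0.4], [[0.003, -0.006, 0.324], [0, 0, -0.001], 0.4], [[0.003, -0.006, 0.324], [0, 0, -0.001], 0.4], [[0.003, -0.006, 0.324], [0, 0, -0.001], 0.95], [[0.003, -0.006, 0.324], [0, 0, -0.001], 0.95], [[0.003, -0.006, 0.324], [0, 0, -0.001], 0.95], [[0.003, -0.006, 0.324], [0, 0, -0.001], 0.95], [[0.003, -0.006, 0.324], [0, 0, -0.001], 0.95], [[0.003, -0.006, 0.324], [0, 0, -0.001], 0.95], [[0.003, -0.006, 0.324], [0, 0, -0.001], 0.95]]' --squeeze 30

```text
clock: 10.02
eef_pos: [493.5, 411.1, 19.2]
eef_rot: [3.141, -0.0, 1.265]
wrist_force: [-0.2, -1.0, 2.6]
finger_gap: 25.9
finger_force: 30.0
```

```bash
python3 - <<'E'
from h import *
p,R=tool(); y=R.as_euler("xyz")[2]
# nose foot (486.6,-99), table yaw 1.69; grip point at 85+35 out
u=np.array([np.cos(1.69),np.sin(1.69)]); g=np.array([486.6,-99])+u*125; print(g)
A=(490,240,60,1.45);B=(g[0],g[1]+40,60,1.69)
go(*A);go(*B,A)
E
```

```text
[471.73480384  25.11295639]
shift [-0.6569, 0.1923, -0.1632] turn [0.0001, -0.0001, -0.0587]
shift [-0.7033, 0.0118, 0.0] turn [0.0, 0.0, -0.0764]
```

apply_moves --moves '[[[0, 0, -0.08], [0, 0, 0], 0.95], [[0, 0, -0.163], [0, 0, 0], 0.95], [[-0.12, 0.035, -0.163], [0, 0, -0.015], 0.95], [[-0.24, 0.07, -0.163], [0, 0, -0.03], 0.95], [[-0.36, 0.105, -0.163], [0, 0, -0.045], 0.95], [[-0.48, 0.14, -0.163], [0, 0, -0.0587], 0.95], [[-0.6, 0.176, -0.163], [0, 0, -0.0587], 0.95], [[-0.657, 0.192, -0.163], [0, 0, -0.0587], 0.95], [[-0.657, 0.192, -0.163], [0, 0, -0.0587], 0.95]]'

```text
clock: 10.77
eef_pos: [489.9, 237.8, 59.8]
eef_rot: [-3.141, 0.0, 1.447]
wrist_force: [0.9, -0.4, -0.3]
finger_gap: 26.0
finger_force: 30.0
```

apply_moves --moves '[[[-0.12, 0.002, 0], [0, 0, -0.02], 0.95], [[-0.24, 0.004, 0], [0, 0, -0.04], 0.95], [[-0.36, 0.006, 0], [0, 0, -0.06], 0.95], [[-0.48, 0.008, 0], [0, 0, -0.0764], 0.95], [[-0.6, 0.01, 0], [0, 0, -0.0764], 0.95], [[-0.703, 0.012, 0], [0, 0, -0.0764], 0.95], [[-0.703, 0.012, 0], [0, 0, -0.0764], 0.95], [[-0.703, 0.012, 0.1], [0, 0, -0.0764], 0.95], [[-0.703, 0.012, 0.15], [0, 0, -0.0764], 0.95], [[-0.703, 0.012, 0.163], [0, 0, -0.0764], 0.95], [[-0.703, 0.012, 0.163], [0, 0, -0.0764], 0.95], [[-0.703, 0.012, 0.163], [0, 0, -0.0764], 0.95]]'

```text
clock: 11.77
eef_pos: [472.1, 66.3, 19.0]
eef_rot: [3.141, -0.0, 1.69]
wrist_force: [-1.3, -0.4, -1.0]
finger_gap: 25.4
finger_force: 30.0
```

```bash
python3 - <<'E'
from h import *
im=viewer.camera("top"); s=viewer.camera("side")
cv2.imwrite("pics/t3.png",im);cv2.imwrite("pics/s3.png",s)
a=cv2.resize(im[190:265,290:390],(400,300),interpolation=cv2.INTER_CUBIC)
b=cv2.resize(s[210:310,220:353],(400,300),interpolation=cv2.INTER_CUBIC)
cv2.imwrite("pics/v3.png",np.hstack([a,b])); print(manip.read_state()["wrist_force"])
E
```

```text
[-0.03718456  0.32836038 -0.25401754]
```

View pics/v3.png

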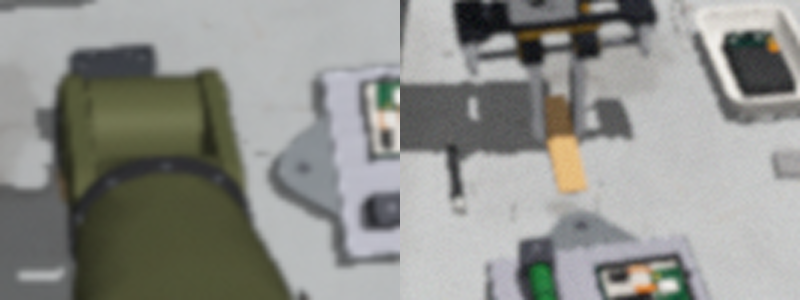

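The side view shows the wedge lying flat with its tip at about (277,273), ahead of the nose. The nose screw is at about (281,285) in the side view and (366,232) in the top view.

```bash
python3 - <<'E'
from h import *
s=cv2.imread("pics/s3.png")
hsv=cv2.cvtColor(s[245:280,262:285],cv2.COLOR_BGR2HSV);m=((hsv[...,1]>60)&(hsv[...,0]>8)&(hsv[...,0]<28)).astype(np.uint8)
for r in range(len(m)): 
    c=np.flatnonzero(m[r]); 
    if len(c): print(r+245,c.min()+262,c.max()+262,end="; ")
print("\ntip",ray("side",(277.2,273.3),1))
print("expected tip",np.array([472.1,66.3])-85*np.array([np.cos(1.69),np.sin(1.69)]))
print("dot top",ray("top",(366.25,232),26),"side",ray("side",(280.8,285),26), tri((366.25,232),(280.8,285)))
print("grip proj",proj("side",[472,66.3,7]),"expected tip px",proj("side",[482.2,-18,1]))
E
```

```text
245 268 276; 246 268 276; 247 268 276; 248 268 276; 249 268 276; 250 269 276; 251 269 277; 252 269 277; 253 269 277; 254 269 277; 255 269 278; 256 269 278; 257 268 278; 258 268 278; 259 269 278; 260 269 278; 261 270 279; 262 270 279; 263 270 279; 264 271 279; 265 271 280; 266 271 280; 267 271 280; 268 271 280; 269 272 280; 270 272 281; 271 272 281; 272 273 281; 273 273 280; 
tip [482.71225915 -20.69472055   1.        ]
expected tip [482.20833339 -18.09681034]
dot top [484.11991208 -99.63499157  26.        ] side [488.95013516 -99.97657637  26.        ] (array([487.4, -99.6,  25.4]), array([-0.05, -0.91, -0.65,  0.14]))
grip proj [[272.06677023 252.80653791]] expected tip px [[276.96551203 272.68440502]]
```

apply_moves --moves '[[[-0.03, -0.014, 0], [0, 0, 0], 0.95], [[-0.07, -0.014, 0], [0, 0, 0], 0.95], [[-0.11, -0.014, 0], [0, 0, 0], 0.95], [[-0.15, -0.014, 0], [0, 0, 0], 0.95], [[-0.19, -0.014, 0], [0, 0, 0], 0.95], [[-0.22, -0.014, 0], [0, 0, 0], 0.95], [[-0.24, -0.014, 0], [0, 0, 0], 0.95], [[-0.255, -0.014, 0], [0, 0, 0], 0.95], [[-0.265, -0.014, 0], [0, 0, 0], 0.95], [[-0.265, -0.014, 0], [0, 0, 0], 0.95]]'

```text
clock: 12.7
eef_pos: [476.0, -1.4, 18.9]
eef_rot: [-3.142, 0.0, 1.69]
wrist_force: [0.2, -0.5, -0.4]
finger_gap: 25.8
finger_force: 30.0
```

```bash
cat >> h.py <<'E'
def bub():
    im=viewer.camera("side"); lo,hi=np.array([255,270]),0
    st=manip.read_state(); print(st["clock"],st["eef_pos"].round(1),st["wrist_force"].round(1))
    return im
E
python3 - <<'E'
from h import *
im=viewer.camera("side"); cv2.imwrite("pics/s4.png",im); t=viewer.camera("top");cv2.imwrite("pics/t4.png",t)
a=cv2.resize(im[255:350,225:325],(560,532),interpolation=cv2.INTER_CUBIC); cv2.imwrite("pics/v4.png",a)
g,W,m=plate(t);print(W.mean(0).round(1))
E
```

```text
[ 501.7 -222.6   29. ]
```

View pics/v4.png

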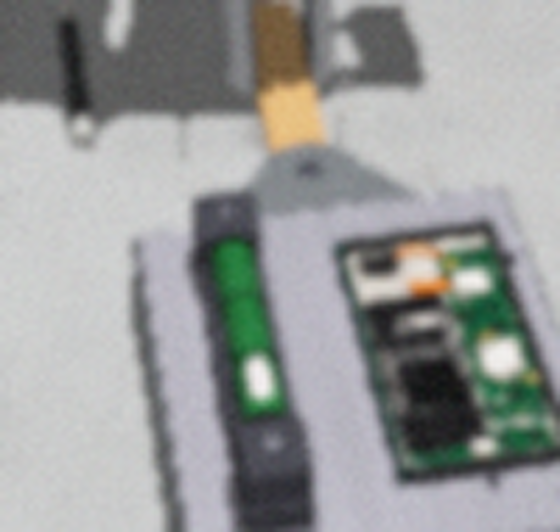

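The tip lies just at the nose and in line with its screw, and the bubble is at the far stop, crop (257,378). I'll write the bubble reader and check it here, where it should read -30.

```bash
cat >> h.py <<'E'
ROI={"side":(258,320,252,282),"top":(225,255,378,435)}
def bubble(n,im):
    r0,r1,c0,c1=ROI[n]; k=6
    u=cv2.resize(im[r0:r1,c0:c1],None,fx=k,fy=k,interpolation=cv2.INTER_CUBIC).astype(float)
    g=(u[...,1]-u[...,2]>35).astype(np.uint8); g=cv2.morphologyEx(g,cv2.MORPH_OPEN,np.ones((5,5)))
    cs=[c for c in cv2.findContours(g,0,1)[0] if cv2.contourArea(c)>80]
    h=cv2.convexHull(np.vstack(cs)); M=np.zeros_like(g); cv2.fillConvexPoly(M,h,1)
    ys,xs=np.nonzero(M); P=np.c_[xs,ys].astype(float); w,v=np.linalg.eigh(np.cov(P.T)); a=v[:,1]
    i=1 if n=="side" else 0; a=a*np.sign(a[i])   # towards far end
    t=P@a; lo,hi=t.min(),t.max()
    ww=np.clip(u[...,2][ys,xs]-90,0,None)**2; tb=(ww*t).sum()/ww.sum()
    return -((tb-lo)/(hi-lo)-.5)*104, (hi-lo)/k
def look(tag):
    im=viewer.camera("side"); t=viewer.camera("top"); st=manip.read_state()
    cv2.imwrite(f"pics/s_{tag}.png",im); cv2.imwrite(f"pics/t_{tag}.png",t)
    for n,p in(("side",im),("top",t)):
        try: print(n,np.round(bubble(n,p),1))
        except Exception as e: print(n,e)
    print(plate(t)[1].mean(0).round(1),st["eef_pos"].round(1),st["wrist_force"].round(1),st["clock"])
E
python3 - <<'E'
from h import *
print(bubble("side",cv2.imread("pics/s4.png")))
print(bubble("top",cv2.imread("pics/t4.png")))
print(bubble("side",cv2.imread("pics/s2.png")))
print(bubble("top",cv2.imread("pics/t2.png")))
E
```

```text
(np.float64(-49.663194611925775), np.float64(22.225316328277703))
(np.float64(-32.27368857273763), np.float64(29.658709392964806))
(np.float64(-50.17639583874838), np.float64(21.645390812892142))
(np.float64(-32.25652454800412), np.float64(29.658430859230254))
```

apply_moves --moves '[[[-0.008, 0, 0], [0, 0, 0], 0.95], [[-0.016, 0, 0], [0, 0, 0], 0.95], [[-0.024, 0, 0], [0, 0, 0], 0.95], [[-0.032, 0, 0], [0, 0, 0], 0.95], [[-0.04, 0, 0], [0, 0, 0], 0.95], [[-0.048, 0, 0], [0, 0, 0], 0.95], [[-0.052, 0, 0], [0, 0, 0], 0.95], [[-0.056, 0, 0], [0, 0, 0], 0.95]]'

```text
clock: 13.47
eef_pos: [477.2, -14.0, 18.7]
eef_rot: [-3.141, -0.002, 1.69]
wrist_force: [-1.4, 11.6, -0.3]
finger_gap: 25.7
finger_force: 30.0
```

```bash
python3 - <<'E'
from h import *
look("c1")
E
```

```text
side [-49.4  22.4]
top [-31.6  29.7]
[ 502.6 -230.4   29. ] [477.2 -14.2  18.7] [-1.4  8.6  0.1] 13.5667
```

apply_moves --moves '[[[-0.003, 0, 0], [0, 0, 0], 0.95], [[-0.006, 0, 0], [0, 0, 0], 0.95], [[-0.009, 0, 0], [0, 0, 0], 0.95], [[-0.012, 0, 0], [0, 0, 0], 0.95], [[-0.012, 0, 0], [0, 0, 0], 0.95], [[-0.012, 0, 0], [0, 0, 0], 0.95]]'

```text
clock: 14.07
eef_pos: [477.6, -17.1, 18.7]
eef_rot: [-3.141, -0.001, 1.69]
wrist_force: [-1.2, 8.9, -0.8]
finger_gap: 25.8
finger_force: 30.0
```

```bash
python3 - <<'E'
from h import *
look("c2")
E
```

```text
side [-48.2  22.5]
top [-30.1  29.7]
[ 502.8 -232.4   29. ] [477.6 -17.1  18.7] [-1.2 10.   0.6] 14.1667
```

```bash
cat >> h.py <<'E'
def shift(a,b,r=(200,236,390,436)):
    f=lambda p:cv2.cvtColor(cv2.imread(f"pics/{p}.png"),cv2.COLOR_BGR2GRAY)[r[0]:r[1],r[2]:r[3]].astype(np.float32)
    A,B=f(a),f(b); (dx,dy),q=cv2.phaseCorrelate(A,B,cv2.createHanningWindow(A.shape[::-1],cv2.CV_32F)); return np.round([dx*3.2,dy*3.2,q],2)
def sfts(p):
    print("top mm",shift("t4","t_"+p),"side mm",shift("s4","s_"+p,(295,345,285,330)))
E
python3 - <<'E'
from h import *
print(shift("t2","t4")); sfts("c1"); sfts("c2")
E
```

```text
[-0.07 -0.09  1.  ]
top mm [ 0.12 -0.19  0.92] side mm [ 1.24 -0.43  0.91]
top mm [ 0.35 -0.86  0.95] side mm [ 1.54 -0.51  0.91]
```

apply_moves --moves '[[[-0.003, 0, 0], [0, 0, 0], 0.95], [[-0.006, 0, 0], [0, 0, 0], 0.95], [[-0.009, 0, 0], [0, 0, 0], 0.95], [[-0.012, 0, 0], [0, 0, 0], 0.95], [[-0.015, 0, 0], [0, 0, 0], 0.95], [[-0.018, 0, 0], [0, 0, 0], 0.95], [[-0.02, 0, 0], [0, 0, 0], 0.95], [[-0.02, 0, 0], [0, 0, 0], 0.95], [[-0.02, 0, 0], [0, 0, 0], 0.95], [[-0.02, 0, 0], [0, 0, 0], 0.95], [[-0.02, 0, 0], [0, 0, 0], 0.95], [[-0.02, 0, 0], [0, 0, 0], 0.95]]'

```text
clock: 15.17
eef_pos: [478.1, -22.2, 18.6]
eef_rot: [-3.141, -0.001, 1.69]
wrist_force: [-1.1, 7.8, -0.7]
finger_gap: 25.9
finger_force: 30.0
```

apply_moves --moves '[[[0, 0, 0], [0, 0, 0], 0.95], [[0, 0, 0], [0, 0, 0], 0.95], [[0, 0, 0], [0, 0, 0], 0.95], [[0, 0, 0], [0, 0, 0], 0.95], [[0, 0, 0], [0, 0, 0], 0.95], [[0, 0, 0], [0, 0, 0], 0.95], [[0, 0, 0], [0, 0, 0], 0.95], [[0, 0, 0], [0, 0, 0], 0.95], [[0, 0, 0], [0, 0, 0], 0.95], [[0, 0, 0], [0, 0, 0], 0.95], [[0, 0, 0], [0, 0, 0], 0.95], [[0, 0, 0], [0, 0, 0], 0.95]]'

```text
clock: 16.17
eef_pos: [478.1, -22.2, 18.7]
eef_rot: [-3.141, -0.001, 1.69]
wrist_force: [-0.7, 7.4, -2.1]
finger_gap: 25.4
finger_force: 30.0
```

```bash
python3 - <<'E'
from h import *
look("c3");sfts("c3")
E
```

```text
side [-30.3  23.8]
top [-9.6 29.7]
[ 503.2 -233.7   29. ] [478.1 -22.2  18.6] [-0.4  8.2 -1.6] 16.2667
top mm [ 1.03 -0.67  0.95] side mm [ 1.99 -1.24  1.  ]
```

apply_moves --moves '[[[-0.003, 0, 0], [0, 0, 0], 0.95], [[-0.006, 0, 0], [0, 0, 0], 0.95], [[-0.009, 0, 0], [0, 0, 0], 0.95], [[-0.011, 0, 0], [0, 0, 0], 0.95], [[-0.011, 0, 0], [0, 0, 0], 0.95], [[-0.011, 0, 0], [0, 0, 0], 0.95], [[-0.011, 0, 0], [0, 0, 0], 0.95], [[-0.011, 0, 0], [0, 0, 0], 0.95], [[-0.011, 0, 0], [0, 0, 0], 0.95], [[-0.011, 0, 0], [0, 0, 0], 0.95], [[-0.011, 0, 0], [0, 0, 0], 0.95], [[-0.011, 0, 0], [0, 0, 0], 0.95]]'

```text
clock: 17.27
eef_pos: [478.4, -24.8, 18.6]
eef_rot: [-3.141, -0.002, 1.69]
wrist_force: [-1.4, 9.0, -1.5]
finger_gap: 26.0
finger_force: 30.0
```

apply_moves --moves '[[[0, 0, 0], [0, 0, 0], 0.95], [[0, 0, 0], [0, 0, 0], 0.95], [[0, 0, 0], [0, 0, 0], 0.95], [[0, 0, 0], [0, 0, 0], 0.95], [[0, 0, 0], [0, 0, 0], 0.95], [[0, 0, 0], [0, 0, 0], 0.95], [[0, 0, 0], [0, 0, 0], 0.95], [[0, 0, 0], [0, 0, 0], 0.95], [[0, 0, 0], [0, 0, 0], 0.95], [[0, 0, 0], [0, 0, 0], 0.95], [[0, 0, 0], [0, 0, 0], 0.95], [[0, 0, 0], [0, 0, 0], 0.95]]'

```text
clock: 18.27
eef_pos: [478.4, -24.8, 18.6]
eef_rot: [-3.141, -0.002, 1.69]
wrist_force: [-1.1, 8.7, -1.1]
finger_gap: 26.0
finger_force: 30.0
```

```bash
python3 - <<'E'
from h import *
look("c4");sfts("c4")
t=cv2.imread("pics/t_c4.png");s=cv2.imread("pics/s_c4.png")
cv2.imwrite("pics/v5.png",np.hstack([cv2.resize(t[222:257,375:438],(504,280),interpolation=cv2.INTER_CUBIC),cv2.resize(s[250:330,242:302],(210,280),interpolation=cv2.INTER_CUBIC)]))
E
```

```text
side [-19.5  23.7]
top [-2.4 29.7]
[ 503.5 -235.7   29. ] [478.4 -24.8  18.6] [-2.4  8.4 -1.6] 18.3667
top mm [ 1.36 -0.3   0.99] side mm [ 2.81 -1.06  0.97]
```

View pics/v5.png

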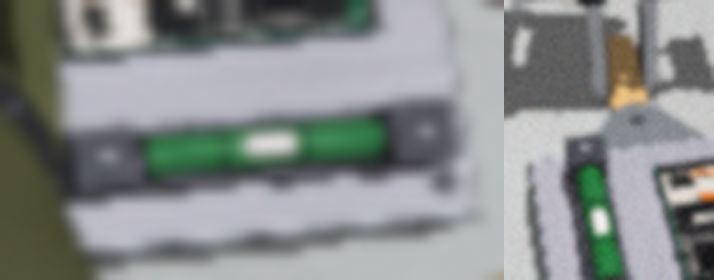

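The bubble spans 242–300 in a vial spanning 147–387, so it is about 2 mm short of centre. I'll ease in another 1 mm to allow for springback, then release.

apply_moves --moves '[[[-0.0015, 0, 0], [0, 0, 0], 0.95], [[-0.003, 0, 0], [0, 0, 0], 0.95], [[-0.0045, 0, 0], [0, 0, 0], 0.95], [[-0.0045, 0, 0], [0, 0, 0], 0.95], [[-0.0045, 0, 0], [0, 0, 0], 0.95], [[-0.0045, 0, 0], [0, 0, 0], 0.95], [[-0.0045, 0, 0], [0, 0, 0], 0.95], [[-0.0045, 0, 0], [0, 0, 0], 0.95], [[-0.0045, 0, 0], [0, 0, 0], 0.95], [[-0.0045, 0, 0], [0, 0, 0], 0.95], [[-0.0045, 0, 0], [0, 0, 0], 0.95], [[-0.0045, 0, 0], [0, 0, 0], 0.95]]'

```text
clock: 19.37
eef_pos: [478.5, -26.0, 18.6]
eef_rot: [-3.14, -0.001, 1.69]
wrist_force: [-1.3, 7.5, -1.7]
finger_gap: 25.4
finger_force: 30.0
```

apply_moves --moves '[[[0, 0, 0], [0, 0, 0], 0.95], [[0, 0, 0], [0, 0, 0], 0.95], [[0, 0, 0], [0, 0, 0], 0.95], [[0, 0, 0], [0, 0, 0], 0.95], [[0, 0, 0], [0, 0, 0], 0.95], [[0, 0, 0], [0, 0, 0], 0.95], [[0, 0, 0], [0, 0, 0], 0.95], [[0, 0, 0], [0, 0, 0], 0.95], [[0, 0, 0], [0, 0, 0], 0.95], [[0, 0, 0], [0, 0, 0], 0.95]]'

```text
clock: 20.2
eef_pos: [478.5, -26.0, 18.6]
eef_rot: [-3.14, -0.001, 1.69]
wrist_force: [-1.2, 9.0, -1.2]
finger_gap: 25.7
finger_force: 30.0
```

```bash
python3 - <<'E'
from h import *
look("c5")
E
```

```text
side [-14.6  23.8]
top [ 1.  29.7]
[ 503.7 -235.3   29. ] [478.5 -26.   18.6] [-1.7  7.6 -1.3] 20.3
```

apply_moves --moves '[[[0, 0, 0], [0, 0, 0], 0.7], [[0, 0, 0], [0, 0, 0], 0.66], [[0, 0, 0], [0, 0, 0], 0.6], [[0, 0, 0], [0, 0, 0], 0.55], [[0, 0, 0], [0, 0, 0], 0.5], [[0, 0, 0], [0, 0, 0], 0.5], [[0, 0, 0], [0, 0, 0], 0.5], [[0, 0, 0], [0, 0, 0], 0.5], [[0, 0, 0], [0, 0, 0], 0.5], [[0, 0, 0], [0, 0, 0], 0.5], [[0, 0, 0], [0, 0, 0], 0.5], [[0, 0, 0], [0, 0, 0], 0.5]]'

```text
clock: 21.3
eef_pos: [479.0, -26.7, 18.9]
eef_rot: [-3.142, -0.0, 1.69]
wrist_force: [1.7, 0.1, -0.3]
finger_gap: 46.8
finger_force: 0.0
```

apply_moves --moves '[[[0, 0, 0], [0, 0, 0], 0.5], [[0, 0, 0], [0, 0, 0], 0.5], [[0, 0, 0], [0, 0, 0], 0.5], [[0, 0, 0], [0, 0, 0], 0.5], [[0, 0, 0], [0, 0, 0], 0.5], [[0, 0, 0], [0, 0, 0], 0.5], [[0, 0, 0], [0, 0, 0], 0.5], [[0, 0, 0], [0, 0, 0], 0.5], [[0, 0, 0], [0, 0, 0], 0.5], [[0, 0, 0], [0, 0, 0], 0.5], [[0, 0, 0], [0, 0, 0], 0.5], [[0, 0, 0], [0, 0, 0], 0.5]]'

```text
clock: 22.3
eef_pos: [479.0, -26.7, 18.9]
eef_rot: [3.142, 0.0, 1.69]
wrist_force: [0.4, -0.3, -0.2]
finger_gap: 47.1
finger_force: 0.0
```

```bash
python3 - <<'E'
from h import *
look("c6");sfts("c6")
E
```

```text
side [-15.8  23.7]
top [ 0.4 29.7]
[ 503.5 -236.6   29. ] [479.  -26.8  18.9] [-1.   0.  -1.1] 22.4
top mm [ 1.42 -0.13  0.92] side mm [ 1.98 -1.52  0.96]
```

Released, and the bubble reads about 0.4 mm from centre. I'll raise the arm clear and take a last look.

apply_moves --moves '[[[0, 0, -0.03], [0, 0, 0], 0.5], [[0, 0, -0.1], [0, 0, 0], 0.5], [[0, 0, -0.22], [0, 0, 0], 0.5], [[0, 0, -0.36], [0, 0, 0], 0.5], [[0, 0, -0.5], [0, 0, 0], 0.5], [[0.15, 0, -0.6], [0, 0, 0], 0.5], [[0.3, 0, -0.6], [0, 0, 0], 0.5], [[0.45, 0, -0.6], [0, 0, 0], 0.5], [[0.6, 0, -0.6], [0, 0, 0], 0.5], [[0.75, 0, -0.6], [0, 0, 0], 0.5], [[0.75, 0, -0.6], [0, 0, 0], 0.5], [[0.75, 0, -0.6], [0, 0, 0], 0.5]]'

```text
clock: 23.4
eef_pos: [456.3, 160.8, 169.3]
eef_rot: [3.141, 0.0, 1.693]
wrist_force: [0.5, -1.0, -0.5]
finger_gap: 47.1
finger_force: 0.0
```

```bash
python3 - <<'E'
from h import *
look("c7");sfts("c7")
t=cv2.imread("pics/t_c7.png");s=cv2.imread("pics/s_c7.png")
cv2.imwrite("pics/v6.png",np.hstack([cv2.resize(t[195:262,330:442],(502,300),interpolation=cv2.INTER_CUBIC),cv2.resize(s[245:345,230:326],(288,300),interpolation=cv2.INTER_CUBIC)]))
E
```

```text
side [-15.8  23.7]
top [ 0.4 29.7]
[ 498.8 -201.1   29. ] [456.8 159.  169.2] [ 0.7 -0.  -0.2] 23.5
top mm [ 1.43 -0.24  0.91] side mm [ 2.37 -0.9   1.06]
```

View pics/v6.png

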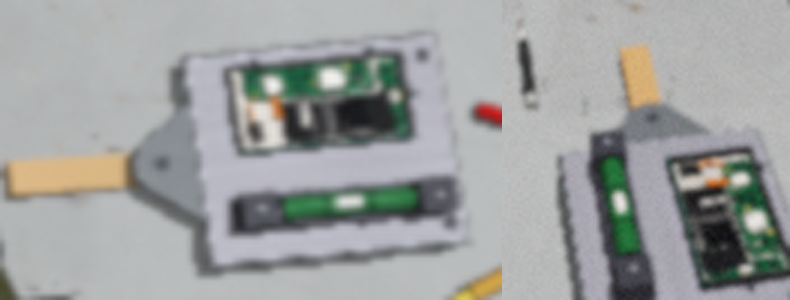

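The wedge is under the nose, the bubble (335–365) is centred in the vial (284–419), the phone is in place and the arm is clear.

```bash
python3 -c "
from cell import manip; print(manip.sign_off())"
```

```text
the job is handed in; nothing more can be done
None
```

The job is handed in at about 23.5 s: the level stands on the free strip, the wedge is under the worn foot with the bubble within about 1 mm of centre, the table shifted only about 1–2 mm by the camera, the phone frame kept its place on it, and the arm is clear.

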